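# Open the tub of red sweets at the gingerbread table

## Task

Open the tub of red sweets for the gingerbread house: squeeze the two yellow side tabs of its cap inward, keep them squeezed while you turn the cap on its neck until it comes free, then lift it off. Set it down gently, upright, near the middle of the white plate with the blue rim and let go, without dropping it; leave the tub of green sweets closed and its cap where it is.

Things in the scene. Friction and masses are not known exactly. Their poses are not given: they have to be found in the camera images.
- red_cap_grip (a point): The cap to take off: white, 40 mm across, 36 tall, red disc on top, 60 g, with 2 yellow upright tabs (20 wide, 36 tall) at opposite sides, 62 mm over their outer faces. Point: on its axis, 27 mm above its flat underside, the height to pinch the tabs (keep fingertips 6 mm or more above the underside). z up, y through both tabs. Tabs squeezed to 48 mm (9 N, then a hard stop) free it to turn; hold with about 20 N.
- red_tub: Fixed tub of red sweets, red shoulder, 80 mm across, under that cap. Origin: centre of its underside on the table, z up. The cap's underside sits on the shoulder, 66 mm up; 5 mm stops there block the cap unless its tabs are squeezed. Closed, tub y is along cap y. Turn the squeezed cap either way 50 to 80 degrees (65 is best), then lift straight up: clear of the 24 mm neck after 30 mm.
- plate: Round flat white plate with a thin blue rim, 160 mm across, 10 mm thick, loose on the table. Origin: centre of its underside; its flat top is 10 mm above. The cap stands on it on its flat underside.
- green_cap_grip (a point): The cap of the other tub, which holds green sweets and has a green shoulder: leave it alone. Same shape and same point as on the red tub's cap, but with a green disc on top.

How it is judged:
By the outcome, as a careful person would: the job done as asked, in the order asked, and still so for the second after the job is handed in, with the robot touching nothing.
It also fails if it takes over 40 s, if anything falls off the work surface, if the arm or the gripper's body presses on something with over 40 N, if the wrist force passes 120 N, or if a joint passes its speed limit or range.

## Robot

A 6-joint arm with a two-finger parallel gripper is mounted at the origin on the work surface. World frame = base frame: x ahead of the robot, y to its left, z up, the work surface at z = 0. Lengths are in mm, angles in rad, forces in N, time in s.
With the tool pointing down it reaches from about 325 to 900 mm from the base axis. Payload 6.1 kg.
Tool frame: the origin (TCP) lies midway between the tips of the shut fingers; the grasp point (between the pads) lies 19 mm behind it; z points along the fingers, y is the line along which they close (so a half turn about z gives the same grasp; the last joint's range is limited). The gripper opens to 85 mm and grips with 20 to 120 N. Pads are 22 mm wide; open, the fingers measure 114 mm over their backs; the gripper's body (76 mm by 85 mm) begins 54 mm behind the grasp point. The pads swing forward as they close: fully open they stand 13 mm farther back than shut.
Start: joints at [1.04, 0.22, 1.526, -0, 1.395, -0.126], TCP at [246.144, 574.481, 231.3] pointing down, gripper open.
Joint ranges: [-2.98, 2.98], [-0.91, 2.08], [0.09, 2.57], [-1.24, 4.39], [0.2, 2.65], [-2.68, 2.68]. Speed limits (rad/s): [2.57, 2.57, 3.01, 3.14, 3.14, 3.14].

## Interface

Orientations are given as a unit quaternion [w, x, y, z].
In Python, from rig import observe, grab_frame, get_calibration, finish_job gives the robot as it stands.
- The arm moves only by the tool move_arm, never from a script. Its argument "commands" is a list of rows, each a list of 3 entries, a list of its own where there are three numbers: the turn, a rotation vector about the tool's x, y, z in units of pi rad (1.0 is pi rad), then the shift along the tool's x, y, z in units of 0.5 m (1.0 is 0.5 m), then the opening, from 0 (shut) to 1 (fully open). In form: [[[rx, ry, rz], [dx, dy, dz], fingers], ...]. A call has 1 to 12 rows; each row is the pose to reach, as a shift and turn from the pose commanded when the call began, along the tool's axes at that moment, turning the shorter way round; what a row does not reach only later rows make up. A row lasts 1/12 s, in which the tool goes at most 41.7 mm and 7.16 degrees, less where a joint would pass 70% of its speed; a pose out of reach is approached as far as the arm can. A call with a number of a shift or a turn outside -1 to 1 is refused whole. A call with a gripper value outside its range is refused whole. The fingers move at their own pace and stop on an object; "newtons" is the grip in N (left out, the last holds). Time passes only in rows, so rows that repeat a pose let the fingers close. It gives the time, the measured TCP pose, the force, the opening and the grip force at its end, in the units of the state.
- observe(): the state, without advancing time (a new reading comes with each control period).
- grab_frame(name): name is "scene" or "top" or "wrist"; returns the picture (420x560x3 uint8, red, green, blue); there is no depth.
- get_calibration(name): a dict with "fx", "fy", "cx", "cy" (pixels), "world_to_cam" (4x4, takes a point from world to camera coordinates); the wrist camera has in their place "mount" (4x4, takes a point from camera to tool coordinates, whose origin is the TCP and whose axes are the flange's). Camera axes: x right, y down, z forward; pixel columns grow to the right and rows downward; lengths in mm; the calibration is good to about 2 mm. A picture is of the moment at which its call begins: read the wrist's pose just before it. get_calibration takes no time and is no camera call.
- finish_job(): hands the job in; it is judged then, once.
The state is a dict: "t": time; "joint_pos": joint angles; "joint_vel": joint speeds; "joint_torque": joint torques, N m; "eef_pos": TCP position; "ee_rot": TCP orientation; "contact_force": force on the tool from outside, world axes, zero at the start; "moment": the same for the moment, N m; "grip_width": finger opening in mm; "finger_force": force on a finger pad.
Only numpy, scipy, OpenCV 4.12 (cv2) and the standard library are available. Lean on these libraries where they do the work, as an engineer would, in place of code of your own. Each camera call takes 0.05 s, during which the arm holds its last target. There are 200 camera calls.

## Working session

There is one attempt and no reset: what is moved stays moved. The work goes in short steps, Python scripts to look and compute and a tool call to move; the robot and the scene stay as the last step left them, time stands still between calls to the robot, and variables do not carry over. Pictures are saved under pics/ and viewed, at most 10 in all, crops included, and the job is handed in when it is done.

Besides the shell and the picture viewer there is one more tool, called after "Request:" by a JSON object that holds its "name" and its "arguments", one argument or row to a line. move_arm: Moves the arm, as the interface text tells. Shifts and turns lie within -1 to 1; 1 stands for 0.5 m of shift or pi rad of turn. Its arguments: {"type":"object","properties":{"commands":{"type":"array"},"newtons":{"type":"number"}},"required":["commands"]}

```bash
mkdir -p pics; python3 - <<'E'
from rig import *
import cv2,numpy as np
a=grab_frame("scene");b=grab_frame("top")
cv2.imwrite("pics/s.png",a[:,:,::-1]);cv2.imwrite("pics/t.png",b[:,:,::-1])
np.set_printoptions(precision=3,suppress=True)
for n in("scene","top","wrist"):
  c=get_calibration(n);print(n,c)
print(observe())
E
```

```text
scene {'fx': 536.5006453987427, 'fy': 536.5006453987427, 'cx': 276.90693306431865, 'cy': 203.32823330866353, 'world_to_cam': array([[  -0.767,    0.642,    0.017,  383.449],
       [   0.45 ,    0.557,   -0.698, -174.08 ],
       [  -0.458,   -0.528,   -0.716, 1194.991],
       [   0.   ,    0.   ,    0.   ,    1.   ]])}
top {'fx': 530.6758584772347, 'fy': 530.6758584772347, 'cx': 286.7884270352348, 'cy': 210.24435172543616, 'world_to_cam': array([[  0.025,  -1.   ,  -0.008,   2.622],
       [ -0.996,  -0.024,  -0.087, 524.338],
       [  0.087,   0.01 ,  -0.996, 909.346],
       [  0.   ,   0.   ,   0.   ,   1.   ]])}
wrist {'fx': 292.4020749500294, 'fy': 292.4020749500294, 'cx': 276.59288238323666, 'cy': 210.7670030658832, 'mount': array([[   0.   ,   -0.946,   -0.323,   84.46 ],
       [   1.   ,    0.001,   -0.001,    0.759],
       [   0.001,   -0.323,    0.946, -142.566],
       [   0.   ,    0.   ,    0.   ,    1.   ]])}
{'t': 0.1, 'joint_pos': array([ 1.04 ,  0.221,  1.528,  0.   ,  1.395, -0.126]), 'joint_vel': array([ 0.002, -0.001, -0.003,  0.002,  0.001, -0.001]), 'joint_torque': array([  0.001, -49.824, -39.055,  -0.   ,   0.006,  -0.   ]), 'eef_pos': array([245.843, 574.022, 230.288]), 'ee_rot': array([-0.   ,  0.201,  0.98 , -0.001]), 'contact_force': array([ 0.449,  0.92 , -0.567]), 'moment': array([ 0.011, -0.017, -0.023]), 'finger_force': 0.0, 'grip_width': 85.45206763830143}
```

View pics/s.png

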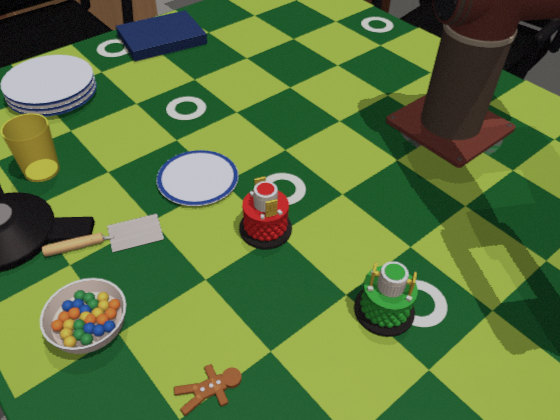

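View pics/t.png

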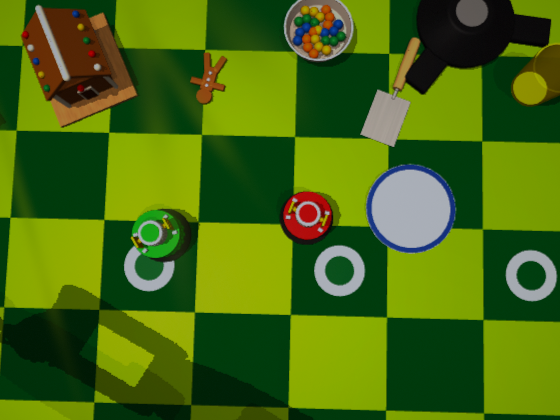

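The scene view shows the red tub at about (265,215), the plate at (197,177) and the green tub at (388,295). In the top view the red cap is at about (307,213), with yellow tabs at about (293,208) and (322,220), and the plate is at (411,208).

```bash
cat >h.py <<'E'
import numpy as np,cv2
from rig import *
def ray(name,px,obs=None):
    c=get_calibration(name)
    if name=="wrist":
        from scipy.spatial.transform import Rotation as R
        T=np.eye(4);q=obs["ee_rot"];T[:3,:3]=R.from_quat([q[1],q[2],q[3],q[0]]).as_matrix();T[:3,3]=obs["eef_pos"]
        M=T@c["mount"]
    else: M=np.linalg.inv(c["world_to_cam"])
    d=M[:3,:3]@[(px[0]-c["cx"])/c["fx"],(px[1]-c["cy"])/c["fy"],1]
    return M[:3,3],d
def onz(name,px,z,obs=None):
    o,d=ray(name,px,obs);return (o+d*(z-o[2])/d[2])
def meet(r1,r2):
    A=np.stack([r1[1],-r2[1]],1);s=np.linalg.lstsq(A,r2[0]-r1[0],rcond=None)[0]
    p,q=r1[0]+s[0]*r1[1],r2[0]+s[1]*r2[1];return (p+q)/2,np.linalg.norm(p-q)
def blobs(mask,mn=8):
    n,l,s,c=cv2.connectedComponentsWithStats(mask.astype(np.uint8),connectivity=8)
    return [(c[i].round(1),s[i]) for i in range(1,n) if s[i][4]>=mn]
def masks(im):
    h=cv2.cvtColor(im,cv2.COLOR_RGB2HSV);H,S,V=[h[:,:,i].astype(int) for i in range(3)]
    return dict(red=((H<6)|(H>174))&(S>150)&(V>90),yel=(H>15)&(H<29)&(S>130)&(V>110),blue=(H>108)&(H<128)&(S>120)&(V>60))
np.set_printoptions(precision=1,suppress=True)
E
python3 - <<'E'
from h import *
rois=dict(scene=(150,140,320,250),top=(270,155,460,260))
for n in rois:
    im=cv2.imread(f"pics/{n[0]}.png")[:,:,::-1].copy();x0,y0,x1,y1=rois[n];m=masks(im)
    for k in m:
        z=np.zeros_like(m[k]);z[y0:y1,x0:x1]=m[k][y0:y1,x0:x1]
        for c,s in blobs(z): print(n,k,c,s,onz(n,c,10 if k=="blue" else 102))
        if k=="blue":
            p=np.argwhere(z)[:,::-1].astype(np.float32);h=cv2.convexHull(p);e=cv2.fitEllipse(h);print("plate",e,onz(n,e[0],10))
    crop=cv2.resize(im[165:265,230:310] if n=="scene" else im[175:255,265:350],None,fx=6,fy=6,interpolation=cv2.INTER_CUBIC)
    cv2.imwrite(f"pics/{n}_c.png",crop[:,:,::-1])
E
```

```text
scene red [265.1 188.5] [257 183  17  12 155] [512.6 -18.5 102. ]
scene red [265.1 219.4] [ 243  191   46   50 1322] [556.8  35.9 102. ]
scene yel [259.1 179.5] [254 177  11   7  39] [506.7 -42.  102. ]
scene yel [271.  207.8] [266 200  12  17 168] [533.4  22.2 102. ]
scene blue [196.3 179.1] [157 151  81  53 500] [ 540.4 -196.6   10. ]
plate ((196.9626922607422, 177.08021545410156), (53.30078887939453, 79.9492416381836), 84.179931640625) [ 536.2 -200.6   10. ]
top red [306.3 216.2] [ 283  192   49   48 1064] [508.4 -16.7 102. ]
top red [307.8 213. ] [299 205  18  17 248] [513.6 -19.  102. ]
top yel [292.1 207.7] [288 201   9  12  31] [521.5   6.4 102. ]
top yel [325.3 220.4] [323 215   5  11  13] [502.4 -47.3 102. ]
top yel [321.4 219.4] [319 217   6   7  20] [503.8 -41.  102. ]
top blue [409.9 208.8] [ 367  165   88   87 1166] [ 533.2 -203.    10. ]
plate ((410.43768310546875, 208.36094665527344), (86.81647491455078, 88.53677368164062), 126.6661376953125) [ 534.  -203.9   10. ]
```

View pics/top_c.png

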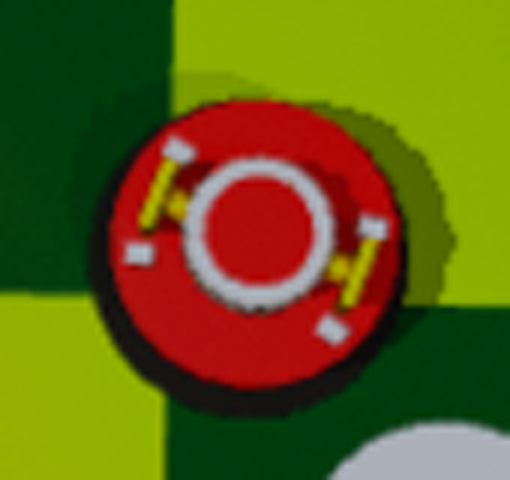

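Request:
{"name": "move_arm", "arguments": {
  "commands": [
    [[0,0,-0.018],[-0.96,-0.88,0.06],1],
    [[0,0,-0.018],[-0.96,-0.88,0.06],1],
    [[0,0,-0.018],[-0.96,-0.88,0.06],1],
    [[0,0,-0.018],[-0.96,-0.88,0.06],1],
    [[0,0,-0.018],[-0.96,-0.88,0.06],1],
    [[0,0,-0.018],[-0.96,-0.88,0.06],1],
    [[0,0,-0.018],[-0.96,-0.88,0.06],1],
    [[0,0,-0.018],[-0.96,-0.88,0.06],1],
    [[0,0,-0.018],[-0.96,-0.88,0.06],1],
    [[0,0,-0.018],[-0.96,-0.88,0.06],1],
    [[0,0,-0.018],[-0.96,-0.88,0.06],1],
    [[0,0,-0.018],[-0.96,-0.88,0.06],1]
  ]
}}

```text
t: 1.1
eef_pos: [451.8, 117.3, 208.1]
ee_rot: [0.0, 0.173, 0.985, 0.0]
contact_force: [1.9, 1.4, -0.0]
grip_width: 85.4
finger_force: 0.0
```

Request:
{"name": "move_arm", "arguments": {
  "commands": [
    [[0,0,0],[-0.2,-0.21,0.02],1],
    [[0,0,0],[-0.2,-0.21,0.02],1],
    [[0,0,0],[-0.2,-0.21,0.02],1],
    [[0,0,0],[-0.2,-0.21,0.02],1],
    [[0,0,0],[-0.2,-0.21,0.02],1],
    [[0,0,0],[-0.2,-0.21,0.02],1],
    [[0,0,0],[-0.2,-0.21,0.02],1]
  ]
}}

```text
t: 1.68
eef_pos: [509.2, -12.9, 197.8]
ee_rot: [-0.001, 0.173, 0.985, 0.0]
contact_force: [-0.0, 0.3, 0.5]
grip_width: 85.4
finger_force: 0.0
```

```bash
python3 - <<'E'
from h import *
o=observe();print(o["eef_pos"],o["ee_rot"].round(3),o["joint_pos"].round(2))
im=grab_frame("wrist");cv2.imwrite("pics/w1.png",im[:,:,::-1]);m=masks(im)
for k in("red","yel"):
    for c,s in blobs(m[k],15): print(k,c,s,onz("wrist",c,102,o))
E
```

```text
[509.2 -12.9 197.8] [-0.   0.2  1.   0. ] [-0.2 -0.   1.9  0.   1.3 -1.4]
red [272.  183.4] [ 232  158   81   64 2092] [482.5  -6.6 102. ]
red [271.4 218.2] [255 203  34  32 849] [511.3 -17.8 102. ]
red [249.7 230.5] [242 218  18  22 137] [515.6 -39.8 102. ]
red [296.6 227.1] [289 219  14  20  65] [526.7   0.1 102. ]
yel [532.8  92.2] [505  85  44  22 152] [483.5 203.3 102. ]
yel [526.3  99.1] [521  93  13  14  15] [486.9 198.3 102. ]
yel [522.5 102.7] [516  95  12  13  19] [488.5 195.4 102. ]
yel [533.8 100.2] [528  94  13  13  25] [489.6 203.6 102. ]
yel [241.8 210.6] [236 197  14  30 174] [496.1 -39.4 102. ]
yel [301.  211.2] [294 197  14  35 154] [514.    8.4 102. ]
yel [106.3 408.7] [ 99 401  13  19  73] [ 661.4 -270.3  102. ]
```

View pics/w1.png

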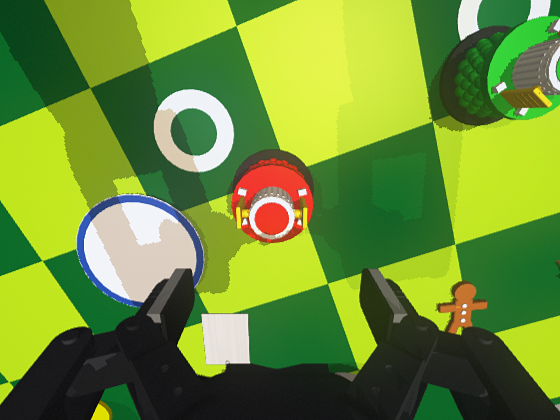

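Request:
{"name": "move_arm", "arguments": {
  "commands": [
    [[0,0,0],[-0.01,-0.008,0.1],1],
    [[0,0,0],[-0.01,-0.008,0.2],1],
    [[0,0,0],[-0.01,-0.008,0.2],1],
    [[0,0,0],[-0.01,-0.008,0.2],1],
    [[0,0,0],[-0.01,-0.008,0.2],1]
  ]
}}

```text
t: 2.15
eef_pos: [512.2, -17.7, 97.8]
ee_rot: [-0.001, 0.172, 0.985, 0.0]
contact_force: [0.3, -0.8, 0.8]
grip_width: 85.3
finger_force: 0.0
```

```bash
python3 - <<'E'
from h import *
o=observe();print(o["eef_pos"],o["ee_rot"])
im=grab_frame("wrist");cv2.imwrite("pics/w2.png",im[:,:,::-1]);m=masks(im)
for k in("red","yel"):
    for c,s in blobs(m[k],15): print(k,c,s,onz("wrist",c,102,o))
E
```

```text
[512.2 -17.7  97.8] [-0.   0.2  1.   0. ]
red [274.3 210.9] [ 215  172  121   87 4926] [477.2  -5.5 102. ]
red [274.1 272.1] [ 247  251   56   45 1833] [509.8 -17.5 102. ]
red [235.4 279.1] [230 273  12  15  86] [506.8 -38.8 102. ]
red [313.9 279.5] [308 274  13  14  88] [521.5   1.3 102. ]
yel [223.8 259.9] [217 233  17  57 430] [493.9 -40.1 102. ]
yel [326.  261.7] [317 234  16  56 380] [513.3  10.6 102. ]
yel [233.1 262. ] [227 256  13  14 152] [496.7 -35.9 102. ]
yel [316.3 262.4] [310 256  13  15 148] [511.9   5.6 102. ]
```

View pics/w2.png

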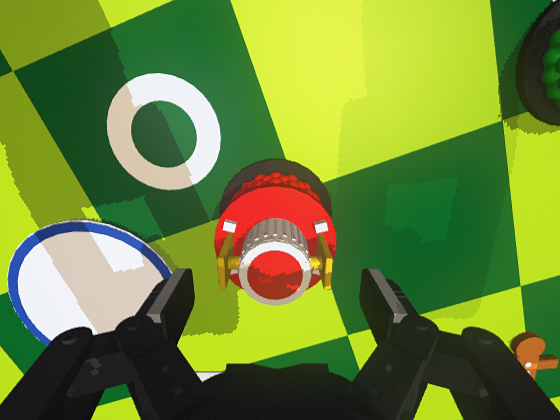

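Request:
{"name": "move_arm", "arguments": {
  "commands": [
    [[0,0,0],[0.001,0,0.03],1],
    [[0,0,0],[0.001,0,0.055],1],
    [[0,0,0],[0.001,0,0.055],1],
    [[0,0,0],[0.001,0,0.055],1],
    [[0,0,0],[0.001,0,0.055],0],
    [[0,0,0],[0.001,0,0.055],0],
    [[0,0,0],[0.001,0,0.055],0],
    [[0,0,0],[0.001,0,0.055],0],
    [[0,0,0],[0.001,0,0.055],0],
    [[0,0,0],[0.001,0,0.055],0],
    [[0,0,0],[0.001,0,0.055],0]
  ],
  "newtons": 22
}}

```text
t: 3.12
eef_pos: [514.5, -19.2, 73.4]
ee_rot: [0.002, 0.173, 0.985, 0.0]
contact_force: [-2.2, 0.9, 10.4]
grip_width: 47.3
finger_force: 22.0
```

Request:
{"name": "move_arm", "arguments": {
  "commands": [
    [[0,0,0],[0,0,-0.005],0],
    [[0,0,0.03],[0,0,-0.005],0],
    [[0,0,0.06],[0,0,-0.005],0],
    [[0,0,0.09],[0,0,-0.005],0],
    [[0,0,0.09],[0,0,-0.005],0]
  ]
}}

```text
t: 3.53
eef_pos: [513.2, -19.1, 73.9]
ee_rot: [0.001, 0.312, 0.95, 0.0]
contact_force: [0.3, -0.8, 0.2]
grip_width: 47.0
finger_force: 23.4
```

```bash
python3 - <<'E'
from h import *
o=observe();print({k:np.round(o[k],3).tolist() for k in o})
E
```

```text
{'t': 3.533, 'joint_pos': [-0.191, 0.13, 1.947, -0.0, 1.063, -1.127], 'joint_vel': [0.001, 0.004, 0.002, -0.003, 0.001, -0.162], 'joint_torque': [0.414, -39.611, -32.951, 0.204, 0.221, 1.319], 'eef_pos': [513.182, -19.056, 73.886], 'ee_rot': [0.001, 0.312, 0.95, 0.0], 'contact_force': [0.273, -0.759, 0.246], 'moment': [-0.084, -0.069, 0.0], 'finger_force': 23.427, 'grip_width': 47.015}
```

Request:
{"name": "move_arm", "arguments": {
  "commands": [
    [[0,0,0.035],[0,0,0],0],
    [[0,0,0.07],[0,0,0],0],
    [[0,0,0.105],[0,0,0],0],
    [[0,0,0.14],[0,0,0],0],
    [[0,0,0.175],[0,0,0],0],
    [[0,0,0.21],[0,0,0],0],
    [[0,0,0.245],[0,0,0],0],
    [[0,0,0.27],[0,0,0],0],
    [[0,0,0.27],[0,0,0],0],
    [[0,0,0.27],[0,0,0],0]
  ]
}}

```text
t: 4.37
eef_pos: [512.8, -19.3, 73.6]
ee_rot: [0.0, 0.672, 0.74, -0.0]
contact_force: [-1.3, -1.9, 0.7]
grip_width: 47.2
finger_force: 23.8
```

```bash
python3 - <<'E'
from h import *
o=observe();print(o["moment"],o["contact_force"])
im=grab_frame("wrist");cv2.imwrite("pics/w3.png",im[120:340,140:420,::-1].repeat(2,0).repeat(2,1))
E
```

```text
[-0.5  0.1 -0. ] [-1.3 -1.9  0.7]
```

View pics/w3.png

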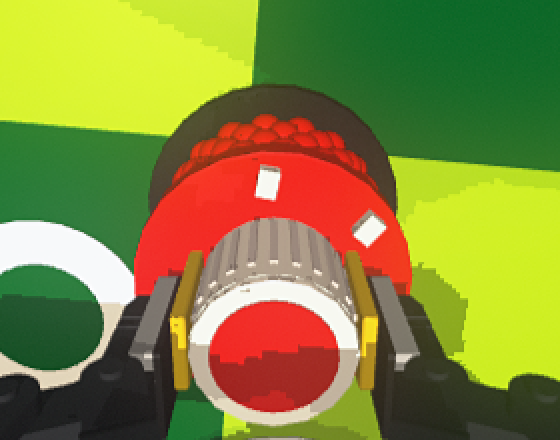

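The tabs, at crop (185,320) and (365,320), turned with the fingers, and the white stops now lie away from them. So the cap has turned about 65° and I can lift it.

Request:
{"name": "move_arm", "arguments": {
  "commands": [
    [[0,0,0],[0,0,-0.02],0],
    [[0,0,0],[0,0,-0.04],0],
    [[0,0,0],[0,0,-0.06],0],
    [[0,0,0],[0,0,-0.08],0],
    [[0,0,0],[0,0,-0.11],0],
    [[0,0,0],[0,0,-0.14],0],
    [[0,0,0],[0,0,-0.14],0],
    [[0,0,0],[0,0,-0.14],0]
  ]
}}

```text
t: 5.08
eef_pos: [513.6, -18.7, 144.7]
ee_rot: [0.001, 0.674, 0.739, 0.001]
contact_force: [0.1, -0.2, -0.1]
grip_width: 46.8
finger_force: 24.8
```

```bash
python3 - <<'E'
from h import *
o=observe();print(o["eef_pos"],o["contact_force"],[round(x,4) for x in o["ee_rot"]])
im=grab_frame("wrist");s=grab_frame("scene")
w=cv2.resize(im[100:340,140:420],(350,300));s=cv2.resize(s[100:280,160:370],(350,300))
cv2.imwrite("pics/w4.png",np.hstack([w,s])[:,:,::-1])
t=grab_frame("top");m=masks(t)["blue"];m[:,:360]=0;m[:160]=0;m[260:]=0;m[:,460:]=0
e=cv2.fitEllipse(cv2.convexHull(np.argwhere(m)[:,::-1].astype(np.float32)));print(e,onz("top",e[0],10))
E
```

```text
[513.6 -18.7 144.7] [ 0.1 -0.2 -0.1] [np.float64(0.0012), np.float64(0.6738), np.float64(0.7389), np.float64(0.0009)]
((411.3335876464844, 208.266845703125), (85.35426330566406, 87.73467254638672), 150.80484008789062) [ 534.2 -205.5   10. ]
```

View pics/w4.png

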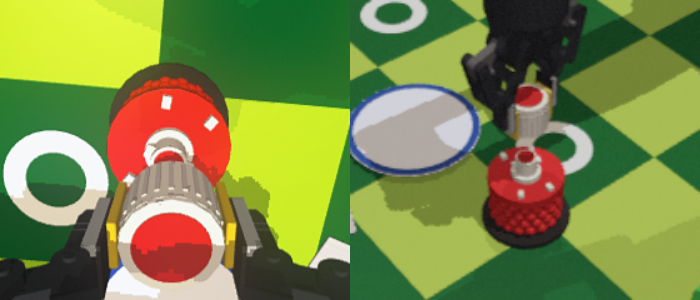

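The cap is off the neck and held between the pads. Now I'll carry it over the plate.

Request:
{"name": "move_arm", "arguments": {
  "commands": [
    [[0,0,0],[-0.04,0.008,0],0],
    [[0,0,0],[-0.1,0.008,0],0],
    [[0,0,0],[-0.16,0.008,0],0],
    [[0,0,0],[-0.22,0.008,0],0],
    [[0,0,0],[-0.28,0.008,0.03],0],
    [[0,0,0],[-0.34,0.008,0.07],0],
    [[0,0,0],[-0.372,0.008,0.11],0],
    [[0,0,0],[-0.372,0.008,0.15],0],
    [[0,0,0],[-0.372,0.008,0.19],0],
    [[0,0,0],[-0.372,0.008,0.21],0],
    [[0,0,0],[-0.372,0.008,0.21],0],
    [[0,0,0],[-0.372,0.008,0.21],0]
  ]
}}

```text
t: 6.23
eef_pos: [533.0, -203.1, 37.5]
ee_rot: [-0.001, 0.674, 0.739, -0.0]
contact_force: [-0.2, -0.6, 0.4]
grip_width: 47.1
finger_force: 24.8
```

Request:
{"name": "move_arm", "arguments": {
  "commands": [
    [[0,0,0],[0,0,0.012],0],
    [[0,0,0],[0,0,0.022],0],
    [[0,0,0],[0,0,0.03],0],
    [[0,0,0],[0,0,0.034],0],
    [[0,0,0],[0,0,0.036],0],
    [[0,0,0],[0,0,0.036],0],
    [[0,0,0],[0,0,0.036],0]
  ]
}}

```text
t: 6.82
eef_pos: [533.8, -203.8, 20.5]
ee_rot: [0.0, 0.674, 0.739, 0.0]
contact_force: [0.3, 1.3, -0.7]
grip_width: 47.0
finger_force: 24.8
```

Request:
{"name": "move_arm", "arguments": {
  "commands": [
    [[0,0,0],[0,0,0.002],0],
    [[0,0,0],[0,0,0.004],0],
    [[0,0,0],[0,0,0.006],0],
    [[0,0,0],[0,0,0.006],0],
    [[0,0,0],[0,0,0.006],0]
  ]
}}

```text
t: 7.23
eef_pos: [533.9, -203.8, 17.7]
ee_rot: [0.0, 0.674, 0.739, 0.0]
contact_force: [-1.5, 0.1, 3.0]
grip_width: 46.9
finger_force: 25.8
```

Request:
{"name": "move_arm", "arguments": {
  "commands": [
    [[0,0,0],[0,0,0.002],0],
    [[0,0,0],[0,0,0.004],0],
    [[0,0,0],[0,0,0.004],0.58],
    [[0,0,0],[0,0,0.004],0.62],
    [[0,0,0],[0,0,0.005],0.66],
    [[0,0,0],[0,0,0.006],0.7],
    [[0,0,0],[0,0,0.006],0.74],
    [[0,0,0],[0,0,0.006],0.8],
    [[0,0,0],[0,0,0.005],0.9],
    [[0,0,0],[0,0,0.005],1],
    [[0,0,0],[0,0,0.005],1],
    [[0,0,0],[0,0,0.005],1]
  ]
}}

```text
t: 8.23
eef_pos: [533.6, -203.7, 14.6]
ee_rot: [-0.0, 0.674, 0.739, -0.0]
contact_force: [0.1, 0.7, 0.0]
grip_width: 85.4
finger_force: 0.0
```

Released with no load on the tool. I'll go straight up and check.

Request:
{"name": "move_arm", "arguments": {
  "commands": [
    [[0,0,0],[0,0,-0.03],1],
    [[0,0,0],[0,0,-0.08],1],
    [[0,0,0],[0,0,-0.15],1],
    [[0,0,0],[0,0,-0.22],1],
    [[0,0,0],[0,0,-0.29],1],
    [[0,0,0],[0.06,0,-0.34],1],
    [[0,0,0],[0.12,0,-0.34],1],
    [[0,0,0],[0.12,0,-0.34],1],
    [[0,0,0],[0.12,0,-0.34],1]
  ]
}}

```text
t: 8.98
eef_pos: [528.2, -142.9, 185.3]
ee_rot: [0.0, 0.673, 0.74, 0.0]
contact_force: [-0.4, 0.3, -0.9]
grip_width: 85.4
finger_force: 0.0
```

```bash
python3 - <<'E'
from h import *
s=grab_frame("scene");t=grab_frame("top")
a=cv2.resize(s[130:320,140:430],(400,262));b=cv2.resize(t[150:290,130:470],(400,165))
cv2.imwrite("pics/f.png",np.vstack([a,b])[:,:,::-1])
m=masks(s)["red"];m[:,:150]=0;m[:,245:]=0
for c,n in blobs(m,30): print(c,n,onz("scene",c,46))
E
```

```text
[196.  162.3] [189 158  15  10 112] [ 533.6 -201.9   46. ]
```

View pics/f.png

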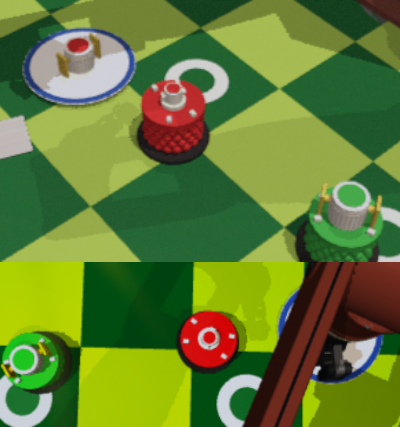

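The cap stands upright near the plate's middle, at about (533.6, -202) mm. The red tub is open and the green tub is untouched.

```bash
python3 -c "
from rig import *
print(finish_job())"
```

```text
the job is handed in; nothing more can be done
None
```

The red tub is open and its cap stands upright within about 3 mm of the plate's middle, released with the arm clear; the green tub is untouched, and the job was handed in at about 9 s (no verdict was returned).

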